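Seal the last row of a deep-well culture block with a capping roller

ROBOT

A 6-joint arm with a two-finger parallel gripper is mounted at the origin on a cart in front of the work surface, level with it; the furniture and walls round the work are solid. World frame = base frame: x ahead of the robot, y to its left, z up, the work surface at z = 0. Lengths are in m, angles in rad, forces in N, time in s.
With the tool pointing down it reaches from about 0.325 to 0.875 m from the base axis. Payload 4.4 kg.
Tool frame: the origin (TCP) lies at the very end of the fingers, on their centre line; the grasp point (between the pads) lies 19 mm behind it; z points along the fingers, y is the direction in which the jaws open and shut (so a half turn about z gives the same grasp; the last joint's range is limited). The gripper opens to 85 mm and grips with 20 to 120 N. Pads are 22 mm wide; open, the fingers measure 114 mm over their backs; the gripper's body (76 mm by 85 mm) begins 54 mm behind the grasp point. The pads swing forward as they close: fully open they stand 13 mm farther back than shut.
Start: joints at [-1.308, 0.207, 1.542, -0, 1.393, -0.15], TCP at [0.231, -0.526, 0.231] pointing down, gripper open.
Joint ranges: [-2.73, 2.73], [-0.86, 2.22], [0.23, 2.46], [-1.11, 4.25], [0.08, 2.63], [-2.82, 2.82]. Speed limits (rad/s): [2.79, 2.79, 3.14, 3.14, 3.14, 3.14].

INTERFACE

Orientations are given as a 3x3 rotation matrix whose columns are the frame's x, y, z axes.
In Python, from rig import bot gives the robot as it stands. The module is installed in compiled form; this text tells all that it offers.
- The arm moves only by the tool carry_out, never from a script. Its argument "steps" is a list of rows, each a list of 7 numbers: the turn, a rotation vector about the world's x, y, z in rad, then the shift along the world's x, y, z in mm, then the finger opening in mm, from 0 to 85.4. In form: [[rx, ry, rz, tx, ty, tz, grip], ...]. A call has 1 to 12 rows; each row is the pose to reach, as a shift and turn from the pose commanded when the call began; what a row does not reach only later rows make up. A row lasts 1/12 s, in which the tool goes at most 41.7 mm and 7.16 degrees, less where a joint would pass 70% of its speed; a pose out of reach is approached as far as the arm can. A call with a gripper value outside its range is refused whole. The fingers move at their own pace and stop on an object; the grip force is fixed at half the most. Time passes only in rows, so rows that repeat a pose let the fingers close. It gives the time, the measured TCP pose, the force and the opening at its end, in the units of the state.
- bot.get_obs(): the state, without advancing time (a new reading comes with each control period).
- bot.read_camera(name): name is "scene" or "top" or "wrist"; returns (picture, depth): 400x640x3 uint8, red, green, blue; 400x640 float32, m along the optical axis (not along the pixel's ray), 0 where there is no reading.
- bot.camera_info(name): a dict with "K" (3x3 intrinsics, pixels), "k1" (the pictures are not rectified: a ray, as slopes to the right and down, at radius r is drawn at 1 + k1 r^2 times it, then the intrinsics apply), "view" (4x4, takes a point from world to camera coordinates). Camera axes: x right, y down, z forward; pixel columns grow to the right and rows downward; lengths in m; the calibration is good to about 2 mm. A picture is of the moment at which its call begins: read the wrist's pose just before it. camera_info takes no time and is no camera call; for the wrist camera it gives the pose at the moment of the call.
- bot.sign_off(): hands the job in, once; it reports no verdict.
The state is a dict: "time_s": time; "qpos": joint angles; "dq": joint speeds; "effort": joint torques, N m; "tool_pos": TCP position; "tool_rot": TCP orientation; "force": force on the tool from outside, world axes, zero at the start; "wrist_torque": the same for the moment, N m; "opening": finger opening in m.
Only numpy, scipy, OpenCV 4.12 (cv2) and the standard library are available. Lean on these libraries where they do the work, as an engineer would, in place of code of your own. Each camera call takes 0.05 s, during which the arm holds its last target. There are 200 camera calls.

TASK

Swing the plate shaker's red-knobbed cam lever fully over so that its jaw locks the deep-well block against the fixed stop. Then take the capping roller by its handle and, feeling for its height, roll it slowly with a light steady pressure, no fingers on the block, along the raised green cap strip from one end to the other, until all eight caps are fully down. Then lay the used roller down in the blue tray (do not drop it in), leave the block locked and sealed, and do not disturb the other things.

Things in the scene. Friction and masses are not known exactly. Their poses are not given: they have to be found in the camera images.
- shaker: White bench plate shaker, fixed, 180 (x) x 236 (y) mm; platform top at z = 62 mm. Origin on the bench; x away from the panel with two black knobs (which faces the robot at yaw 0), y left. The pocket on top has 10 mm high side guides along y, a fixed stop at +y (inner face y = 75.5 mm, 20 mm high), and a sliding jaw at -y (20 mm high) driven by the cam lever. Lever pivot: x = 0, y = -92 mm.
- cam_lever (a joint): Cam lever, vertical pivot. 0 = open, pointing along the shaker's -y; 1.57 rad = end stop, swung clockwise seen from above, pointing along its -x; locked above 1.3. May start up to 0.25 from open. Its cam moves the jaw 5.1 mm per rad to +y; the jaw's sprung pad pushes the block home. Needs about 2 to 4 N at the knob and stays where it is left.
- lever_knob (a point): Centre of the top of the lever's red knob: an upright post of 14 mm diameter, 28 mm high, at 70 mm from the pivot. The lever bar lies below it (bar's upper face 27 mm under this point). This point is 112.5 mm above the bench and moves with the lever.
- block: Off-white deep-well block, loose in the pocket: 85 (x) x 127 (y) mm, upper face 42 mm above the underside, 0.4 kg. Origin at the centre of its underside (z = 62 mm), axes as the shaker's. Starts 1 to 4 mm short of the stop; home, its origin is at y = 12 mm in the shaker's frame. Five rows have white caps (tops 5 mm over the face); the front row, x = -32.7 mm, holds the green-capped tube strip.
- strip_left_end (a point): On the block, 47 mm above its underside: where the top of the leftmost green cap (cap_0, +y end) would be when fully down on the shortest tubes. The tubes come in different lengths: the whole strip stands 0 to 10 mm higher than that, the same for all eight, not measured (feel for it). Before it is pressed a cap stands 4 mm higher still. More than 30 N of the roller on the strip cracks it.
- strip_right_end (a point): On the block: the same for the rightmost green cap (cap_7, -y end). The eight caps lie on the straight line between the two points, 13.1 mm apart; each is 11.6 mm in diameter with a domed top (radius of about 6 mm).
- cap_0 (a joint): Green cap number 0 of the strip, counted from the left (+y) end: how far it is pressed into its well, in m. 0 = standing proud, 0.004 = fully down on its tube (counts from 0.0032). A press fit: it takes about 6 N plus 0.2 N per mm/s of pressing speed (air must escape) and stays where it is left.
- cap_1 (a joint): Green cap number 1 of the strip, counted from the left (+y) end: how far it is pressed into its well, in m. 0 = standing proud, 0.004 = fully down on its tube (counts from 0.0032). A press fit: it takes about 6 N plus 0.2 N per mm/s of pressing speed (air must escape) and stays where it is left.
- cap_2 (a joint): Green cap number 2 of the strip, counted from the left (+y) end: how far it is pressed into its well, in m. 0 = standing proud, 0.004 = fully down on its tube (counts from 0.0032). A press fit: it takes about 6 N plus 0.2 N per mm/s of pressing speed (air must escape) and stays where it is left.
- cap_3 (a joint): Green cap number 3 of the strip, counted from the left (+y) end: how far it is pressed into its well, in m. 0 = standing proud, 0.004 = fully down on its tube (counts from 0.0032). A press fit: it takes about 6 N plus 0.2 N per mm/s of pressing speed (air must escape) and stays where it is left.
- cap_4 (a joint): Green cap number 4 of the strip, counted from the left (+y) end: how far it is pressed into its well, in m. 0 = standing proud, 0.004 = fully down on its tube (counts from 0.0032). A press fit: it takes about 6 N plus 0.2 N per mm/s of pressing speed (air must escape) and stays where it is left.
- cap_5 (a joint): Green cap number 5 of the strip, counted from the left (+y) end: how far it is pressed into its well, in m. 0 = standing proud, 0.004 = fully down on its tube (counts from 0.0032). A press fit: it takes about 6 N plus 0.2 N per mm/s of pressing speed (air must escape) and stays where it is left.
- cap_6 (a joint): Green cap number 6 of the strip, counted from the left (+y) end: how far it is pressed into its well, in m. 0 = standing proud, 0.004 = fully down on its tube (counts from 0.0032). A press fit: it takes about 6 N plus 0.2 N per mm/s of pressing speed (air must escape) and stays where it is left.
- cap_7 (a joint): Green cap number 7 of the strip, counted from the left (+y) end: how far it is pressed into its well, in m. 0 = standing proud, 0.004 = fully down on its tube (counts from 0.0032). A press fit: it takes about 6 N plus 0.2 N per mm/s of pressing speed (air must escape) and stays where it is left.
- roller_tool: J-shaped capping roller, 0.14 kg, 130 mm long, resting on wheel and butt. Origin on the bench below the grip point; x level, towards the wheel. Blue handle, 18 mm wide, flat sides, 20 mm thick, rises 23 degrees to the wheel: x = -70, z = 9 through (0, 39) to (22, 48) mm. White free wheel, 32 mm diameter, 12 wide, axle along y. Tip it 30 to 40 degrees wheel down to lift the butt off the caps.
- tool_grip (a point): Centre of the handle's cross-section at the grip point (tool x = 0, z = 38.6 mm). The handle is 18 mm wide here (along the tool's y).
- tool_axle (a point): Centre of the roller tool's wheel (tool x = 44.2 mm, y = 0, z = 16 mm).
- tray: Blue tray for used instruments, fixed: 300 mm (its x) by 395 mm (its y), rim 58 mm high, floor 9 mm thick, flat inner floor about 230 by 310 mm. Origin at the centre of its underside, on the bench; turned so that its y lies roughly along the world's -x and its x along the world's +y. A pair of steel forceps lies in the half away from the shaker (tray x about -72 mm).
- spirit_lamp: Bystander: glass spirit lamp with cap, 72 mm diameter, 102 mm high. Origin at the centre of its underside.
- needle_box: Bystander: yellow needle box, 72x74x60 mm. Origin at the centre of its underside.
- dish_pink: Bystander: single pink culture dish, 92 mm diameter, 15 mm high. Origin at the centre of its underside.
- forceps: Bystander: steel forceps, 133 mm long, lying in the blue tray. Origin at the centre of its underside.

How it is judged:
On the way, in this order (a step that is already met when the one before it is completed fails the run):
1. the cam lever is locked and the block is home against the stop (value of joint cam_lever above 1.3 rad and y of block in the frame of shaker above 0.0105 m and z of block in the frame of shaker below 0.065 m and angle between block's own z axis and vertical below 0.04 rad), for 0.2 s.
2. the strip is down at one end while its other end still stands proud (value of joint cam_lever above 1.3 rad and ((value of joint cap_0 above 0.0032 m and not (value of joint cap_7 above 0.0032 m)) or (value of joint cap_7 above 0.0032 m and not (value of joint cap_0 above 0.0032 m)))), for 0.1 s.
3. all eight caps are fully down, the block still locked (value of joint cam_lever above 1.3 rad and value of joint each of cap_0, cap_1, cap_2, cap_3, cap_4, cap_5, cap_6, cap_7 above 0.0032 m), for 0.1 s.
At the end, for the whole second after the job is handed in: The cam lever stands beyond 1.3 rad, the block is flat and home against the stop (within 1.5 mm), all eight green caps are at least 3.2 of 4 mm down, and the roller lies at rest and released on the floor of the blue tray (grip point and wheel both inside it, under 60 and 50 mm above the bench) (all of step 3 and y of block in the frame of shaker above 0.0105 m and z of block in the frame of shaker below 0.065 m and angle between block's own z axis and vertical below 0.04 rad and x of tool_grip in the frame of tray between -0.125 and 0.125 m and y of tool_grip in the frame of tray between -0.165 and 0.165 m and x of tool_axle in the frame of tray between -0.13 and 0.13 m and y of tool_axle in the frame of tray between -0.17 and 0.17 m and height (world z) of tool_grip below 0.06 m and height (world z) of tool_axle below 0.05 m and linear speed of each of roller_tool, block below 0.02 m/s); the robot touches nothing.
It fails at once if the roller pressed on the block or its caps with more than 30 N, which cracks the tubes (contact force between roller_tool and block above 30 N).
It fails at once if the fingers or the arm pressed on the block or its caps (contact force between any of the arm, the fingers and block above 4 N).
It fails at once if the roller was dropped (out of the fingers more than 50 mm over the tray's floor or the bench) (contact force between the fingers and roller_tool below 0.02 N and height (world z) of tool_grip above 0.095 m and contact force between roller_tool and anything else below 0.02 N).
It fails at once if a bystander was moved by more than 15 mm (distance of any of spirit_lamp, needle_box, dish_pink, forceps from where it was at the start of the episode above 0.015 m).
It also fails if it takes over 69 s, if anything falls off the work surface, if the arm or the gripper's body presses on something with over 40 N, if the wrist force passes 120 N, or if a joint passes its speed limit or range.

## Working session

There is one attempt and no reset: what is moved stays moved. The work goes in short steps, Python scripts to look and compute and a tool call to move; the robot and the scene stay as the last step left them, time stands still between calls to the robot, and variables do not carry over. Pictures are saved under pics/ and viewed, about 8 in all and at most 12, crops included, and the job is handed in when it is done.

Besides the shell and the picture viewer there is one more tool, called after "Request:" as name(argument=value, ...), one argument or row to a line, values as JSON. carry_out: Moves the arm, as the interface text tells. Its arguments: {"type":"object","properties":{"steps":{"type":"array"}},"required":["steps"]}

```bash
mkdir -p pics
cat > h.py <<'E'
import numpy as np, cv2
from rig import bot
def ray(name,u,v,info=None):
    i=info or bot.camera_info(name);K=np.array(i["K"]);k=i["k1"];V=np.array(i["view"])
    d=np.array([(u-K[0,2])/K[0,0],(v-K[1,2])/K[1,1]]);s=d.copy()
    for _ in range(20): s=d/(1+k*(s@s))
    R=V[:3,:3];return -R.T@V[:3,3],R.T@np.array([s[0],s[1],1.])
def plane(name,u,v,z,info=None):
    o,d=ray(name,u,v,info);return o+d*(z-o[2])/d[2]
def proj(name,p,info=None):
    i=info or bot.camera_info(name);K=np.array(i["K"]);V=np.array(i["view"])
    c=V[:3,:3]@np.array(p)+V[:3,3];s=c[:2]/c[2];s=s*(1+i["k1"]*(s@s));return K[0,0]*s[0]+K[0,2],K[1,1]*s[1]+K[1,2]
def snap(name,f):
    im,d=bot.read_camera(name);cv2.imwrite("pics/"+f,im[:,:,::-1]);np.save("pics/"+f[:-4]+"_d.npy",d);return im,d
E
python3 - <<'E'
from h import *
for n in("top","scene"):
    snap(n,n+"0.png"); i=bot.camera_info(n);V=np.array(i["view"]);print(n,np.array(i["K"]).round(1).tolist(),i["k1"],V.round(3).tolist())
o=bot.get_obs();print(o["time_s"],o["tool_rot"],o["force"],o["opening"])
E
```

```text
top [[472.9, 0.0, 317.6], [0.0, 472.9, 208.1], [0.0, 0.0, 1.0]] -0.03628184557549182 [[-0.019, -1.0, -0.015, 0.003], [-0.995, 0.02, -0.103, 0.561], [0.103, 0.013, -0.995, 1.465], [0.0, 0.0, 0.0, 1.0]]
scene [[418.3, 0.0, 317.4], [0.0, 418.3, 200.0], [0.0, 0.0, 1.0]] -0.0668354413889613 [[-0.901, -0.434, -0.016, 0.499], [-0.26, 0.568, -0.781, 0.229], [0.347, -0.699, -0.625, 1.123], [0.0, 0.0, 0.0, 1.0]]
0.1 [[ 9.15608481e-01  4.02070723e-01 -4.93154602e-04]
 [ 4.02070862e-01 -9.15606313e-01  2.02538797e-03]
 [ 3.62813737e-04 -2.05274549e-03 -9.99997827e-01]] [-0.85396424  0.56735536  0.58816884] 0.08520744525082317
```

View pics/top0.png

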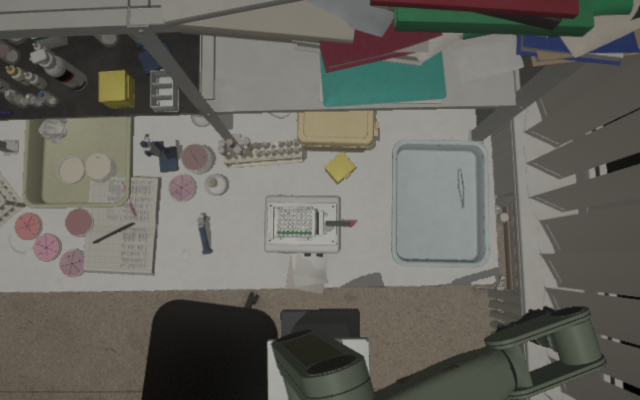

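View pics/scene0.png

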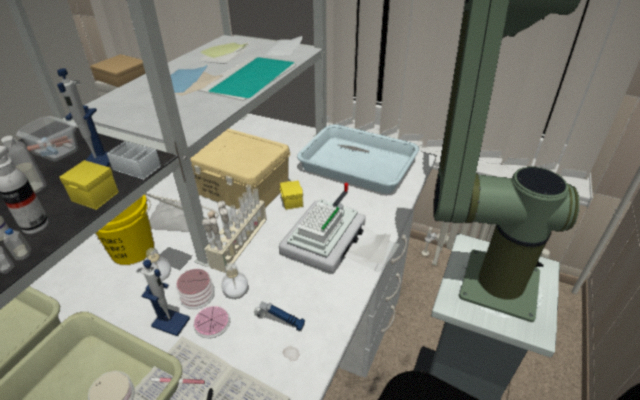

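The top view shows the shaker at (302,223), the red knob at about (350,223), the roller at (205,233) with its wheel end up at about (203,217), the tray at (440,203) and the forceps at (461,188). Next I'll measure and enlarge.

Run:
```python
from h import *
t=cv2.imread("pics/top0.png");s=cv2.imread("pics/scene0.png")
a=cv2.resize(t[185:265,185:365],None,fx=4,fy=4,interpolation=cv2.INTER_CUBIC)
b=cv2.resize(s[170:340,240:380],None,fx=1.6,fy=1.6,interpolation=cv2.INTER_CUBIC)
b2=np.zeros((272,720,3),np.uint8);b2[:,:b.shape[1]]=b
r=s[285:340,240:320];r=cv2.resize(r,None,fx=4.8,fy=4.8,interpolation=cv2.INTER_CUBIC);b2[:r.shape[0],240:240+r.shape[1]]=r
cv2.imwrite("pics/c1.png",np.vstack([a,b2]))
for n,im in(("top",t),("scene",s)):
    h=cv2.cvtColor(im,cv2.COLOR_BGR2HSV)
    for nm,lo,hi,box in(("red",(170,110,60),(180,255,255),None),("red0",(0,150,60),(8,255,255),None),("green",(60,80,40),(85,255,255),None),("blue",(98,90,20),(125,255,255),None)):
        m=cv2.inRange(h,lo,hi);k,l,st,c=cv2.connectedComponentsWithStats(m)
        print(n,nm,[(st[i].tolist(),c[i].round(1).tolist()) for i in range(1,k) if st[i,4]>5 and 150<st[i,1]<340 and 180<c[i,0]<380])
```

```text
top red []
top red0 []
top green []
top blue []
scene red []
scene red0 [([345, 183, 3, 8, 19], [345.7, 186.1])]
scene green [([322, 207, 17, 23, 76], [329.9, 218.1])]
scene blue [([269, 306, 35, 24, 280], [286.6, 317.1])]
```

View pics/c1.png

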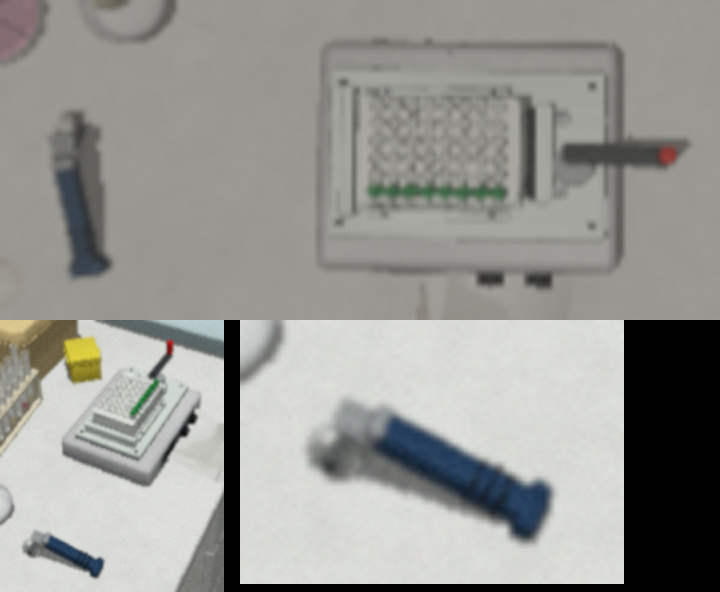

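The crops show the knob at top-crop (668,155), the green strip from (374,191) to (501,190), and the roller with its wheel at the top (70,130) and its butt at the bottom (88,268).

Run:
```python
from h import *
q=lambda x,y:(185+(x+.5)/4-.5,185+(y+.5)/4-.5)
P=lambda n,u,v,z:print(n,(plane("top",u,v,z)*1000).round(0))
P("knob",*q(668,155),.1125);P("g0",*q(374,191),.117);P("g7",*q(501,190),.117)
for c in((334,70),(606,70),(606,240),(334,238)):P("plat",*q(*c),.062)
P("handle top end",*q(66,170),.055);P("butt",*q(88,264),.012);P("wheeltop",*q(72,125),.03);P("mid",*q(77,210),.04)
print("scene knob",(plane("scene",346,183.5,.1125)*1000).round(0), "knob top proj")
for u,v in((269.5,308),(301,327)):print("sc handle",(plane("scene",u,v,.03)*1000).round(0))
for u,v in((393,142),(487,142),(487,264),(393,264)):P("tray rim",u,v,.058)
P("forceps",461,170,.012);P("forceps",462,206,.012)
P("box",340,167,.06);P("lamp",216,184,.1);P("dish",182,187,.015)
d=np.load("pics/top0_d.npy");print(d[223,352],d[212:220,198:208].round(3))
```

```text
knob [ 505. -109.  113.]
g0 [482. 109. 117.]
g7 [481.  15. 117.]
plat [579. 144.  62.]
plat [575. -66.  62.]
plat [444. -63.  62.]
plat [449. 145.  62.]
handle top end [506. 355.  55.]
butt [434. 348.  12.]
wheeltop [543. 357.  30.]
mid [476. 350.  40.]
scene knob [ 505. -109.  113.] knob top proj
sc handle [518. 349.  30.]
sc handle [421. 365.  30.]
tray rim [ 762. -249.   58.]
tray rim [ 756. -545.   58.]
tray rim [ 375. -524.   58.]
tray rim [ 381. -236.   58.]
forceps [ 677. -472.   12.]
forceps [ 560. -469.   12.]
box [685. -81.  60.]
lamp [633. 298. 100.]
dish [640. 428.  15.]
1.4046599 [[1.531 1.521 0.    1.524 1.527 1.538 1.523 1.522 1.527 1.527]
 [1.524 1.524 1.527 1.531 1.528 1.504 1.529 1.532 1.522 1.524]
 [1.522 1.499 1.503 1.502 1.5   1.509 1.526 1.527 1.529 1.528]
 [1.527 1.507 1.5   1.494 1.498 1.506 1.512 1.52  1.519 1.526]
 [1.526 1.491 1.494 1.496 1.497 1.506 1.51  1.52  1.524 1.525]
 [1.529 1.495 1.495 1.497 1.494 1.5   1.5   1.509 1.525 1.531]
 [1.519 1.496 1.468 1.469 1.471 1.484 1.496 1.502 1.521 1.524]
 [1.476 1.471 1.47  1.468 1.469 1.482 1.492 1.51  1.525 1.522]]
```

Request:
carry_out(
  steps=[
    [0,0,1.03,274,417,-55,40],
    [0,0,1.03,274,417,-55,40],
    [0,0,1.03,274,417,-55,40],
    [0,0,1.03,274,417,-55,40],
    [0,0,1.03,274,417,-55,40],
    [0,0,1.03,274,417,-55,40],
    [0,0,1.03,274,417,-55,40],
    [0,0,1.03,274,417,-55,40],
    [0,0,1.03,274,417,-55,40],
    [0,0,1.03,274,417,-55,40],
    [0,0,1.03,274,417,-55,40],
    [0,0,1.03,274,417,-55,40],
  ],
)

```text
time_s: 1.1
tool_pos: [0.5045, -0.109, 0.176]
tool_rot: [[0.127, 0.992, -0.001], [0.992, -0.127, 0.0], [0.0, -0.001, -1.0]]
force: [0.5, -1.0, 0.1]
opening: 0.0399
```

Run:
```python
from h import *
i=bot.camera_info("wrist");snap("wrist","w1.png");print(np.array(i["view"]).round(3).tolist(),i["K"][0])
import pickle;pickle.dump(i,open("pics/w1.pkl","wb"))
for n,p in(("knob",(.505,-.109,.1125)),("g0",(.482,.109,.117)),("g7",(.481,.015,.117)),("tcp",(.5045,-.109,.176))):print(n,proj("wrist",p,i))
```

```text
[[0.992, -0.127, -0.0, -0.514], [-0.121, -0.946, 0.302, -0.064], [-0.038, -0.299, -0.953, 0.313], [0.0, 0.0, 0.0, 1.0]] [322.53869288   0.         315.96977861]
knob (np.float64(317.050048695024), np.float64(217.89509190885323))
g0 (np.float64(220.48245852989157), np.float64(-165.18121502947048))
g7 (np.float64(247.6544786938858), np.float64(22.188991018600177))
tcp (np.float64(316.43627550493466), np.float64(263.3990175387714))
```

View pics/w1.png

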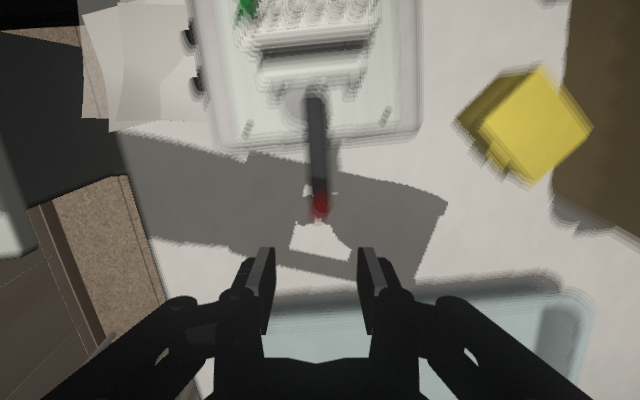

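The wrist view shows the knob around (320,205), with the bar running up to the pivot at (317,95), but the image is blurred. I'll take a second still frame and compare numbers only.

Run:
```python
from h import *
i=bot.camera_info("wrist");im,d=snap("wrist","w2.png")
h=cv2.cvtColor(im,cv2.COLOR_RGB2HSV)
m=cv2.inRange(h,(0,120,50),(8,255,255))|cv2.inRange(h,(170,120,50),(180,255,255))
k,l,st,c=cv2.connectedComponentsWithStats(m)
for j in range(1,k):
    if st[j,4]>20: print(st[j],c[j],d[l==j].min(),np.median(d[l==j]))
print(bot.get_obs()["tool_pos"],proj("wrist",(.505,-.109,.1125),i),proj("wrist",(.505,-.109,.085),i))
g=cv2.inRange(h,(55,80,40),(85,255,255));ys,xs=np.nonzero(g);print(xs.min(),xs.max(),ys.max())
for u,v in ((320,200),(320,205),(320,210)):print(plane("wrist",u,v,.1125,i))
print(d[185:222:3,320].round(3))
```

```text
[304 209  19  28 429] [313.07692308 222.34032634] 0.0 0.22258545
[ 0.50548014 -0.10567305  0.17527882] (np.float64(313.86777055486516), np.float64(228.50041003897908)) (np.float64(314.0349096931946), np.float64(214.9276039200405))
227 249 42
[ 0.51157285 -0.08921497  0.1125    ]
[ 0.51116113 -0.09269372  0.1125    ]
[ 0.51074548 -0.0962064   0.1125    ]
[0.242 0.241 0.24  0.242 0.243 0.244 0.245 0.245 0.246 0.241 0.234 0.228
 0.222]
```

Request:
carry_out(
  steps=[
    [0,0,0,0,0,-40,34],
    [0,0,0,0,0,-75,30],
    [0,0,0,0,0,-83,26],
    [0,0,0,0,0,-83,24],
    [0,0,0,0,0,-83,24],
    [0,0,0,0,0,-83,24],
  ],
)

```text
time_s: 1.7
tool_pos: [0.5056, -0.1123, 0.0956]
tool_rot: [[0.127, 0.992, 0.003], [0.992, -0.127, -0.001], [-0.001, 0.003, -1.0]]
force: [1.0, -0.2, 0.4]
opening: 0.0238
```

Request:
carry_out(
  steps=[
    [0,0,-0.12,-8.2,1.6,0,24],
    [0,0,-0.24,-16.2,4.1,0,24],
    [0,0,-0.36,-23.9,7.6,0,24],
    [0,0,-0.48,-31,12,0,24],
    [0,0,-0.6,-37.6,17.2,0,24],
    [0,0,-0.72,-43.5,23.2,0,24],
    [0,0,-0.84,-48.7,29.8,0,24],
    [0,0,-0.96,-53,37,0,24],
    [0,0,-1.08,-56.4,44.7,0,24],
    [0,0,-1.2,-58.9,52.7,0,24],
    [0,0,-1.32,-60.4,61,0,24],
    [0,0,-1.44,-60.9,69.4,0,24],
  ],
)

```text
time_s: 2.7
tool_pos: [0.4444, -0.0436, 0.0961]
tool_rot: [[1.0, -0.002, 0.003], [-0.002, -1.0, -0.004], [0.003, 0.004, -1.0]]
force: [-3.3, -4.8, 0.4]
opening: 0.0241
```

Request:
carry_out(
  steps=[
    [0,0,0,0,3,0,24],
    [0,0,0,0,6,0,24],
    [0,0,0,0,7,0,24],
  ],
)

```text
time_s: 2.95
tool_pos: [0.4447, -0.0354, 0.0951]
tool_rot: [[1.0, 0.006, 0.004], [0.006, -1.0, -0.001], [0.004, 0.001, -1.0]]
force: [-0.8, -2.6, 2.1]
opening: 0.0239
```

Request:
carry_out(
  steps=[
    [0,0,0,0,3,0,24],
    [0,0,0,0,4,0,24],
    [0,0,0,0,4,0,24],
  ],
)

```text
time_s: 3.2
tool_pos: [0.4446, -0.0323, 0.0946]
tool_rot: [[1.0, 0.006, 0.003], [0.006, -1.0, -0.003], [0.003, 0.003, -1.0]]
force: [-0.2, -6.7, 3.4]
opening: 0.024
```

Request:
carry_out(
  steps=[
    [0,0,0,0,-6,0,24],
    [0,0,0,0,-6,0,26],
    [0,0,0,0,-6,30,30],
    [0,0,0,0,-6,60,40],
    [0,0,0,0,-6,95,40],
    [0,0,0,0,-6,120,40],
  ],
)

```text
time_s: 3.7
tool_pos: [0.4438, -0.0363, 0.2157]
tool_rot: [[1.0, 0.004, 0.002], [0.004, -1.0, 0.001], [0.002, -0.001, -1.0]]
force: [1.0, -0.4, 0.4]
opening: 0.0399
```

Request:
carry_out(
  steps=[
    [0,0,0,-10,40,20,40],
    [0,0,0,-10,80,20,40],
    [0,0,0,-10,95,20,40],
    [0,0,0,-10,95,20,40],
    [0,0,0,-10,95,20,40],
    [0,0,0,-10,95,20,40],
  ],
)

```text
time_s: 4.2
tool_pos: [0.4328, 0.0581, 0.2329]
tool_rot: [[1.0, 0.004, -0.001], [0.004, -1.0, 0.0], [-0.001, -0.0, -1.0]]
force: [-0.3, -0.9, 0.1]
opening: 0.0398
```

Run:
```python
from h import *
import pickle
i=bot.camera_info("wrist");im,d=snap("wrist","w3.png");pickle.dump(i,open("pics/w3.pkl","wb"))
print(bot.get_obs()["tool_pos"])
h=cv2.cvtColor(im,cv2.COLOR_RGB2HSV)
g=cv2.inRange(h,(55,90,40),(88,255,255));k,l,st,c=cv2.connectedComponentsWithStats(g)
for j in range(1,k):
    if st[j,4]>30: print("green",st[j],c[j].round(1),np.median(d[l==j]))
m=cv2.inRange(h,(0,120,50),(8,255,255))|cv2.inRange(h,(170,120,50),(180,255,255))
k,l,st,c=cv2.connectedComponentsWithStats(m)
for j in range(1,k):
    if st[j,4]>20: print("red",st[j],c[j].round(1))
```

```text
[0.43295558 0.05771092 0.23288987]
green [ 244  129  128   18 1305] [307.2 137.7] 0.25260392
red [413 173  23  21 328] [424.1 182.7]
```

View pics/w3.png

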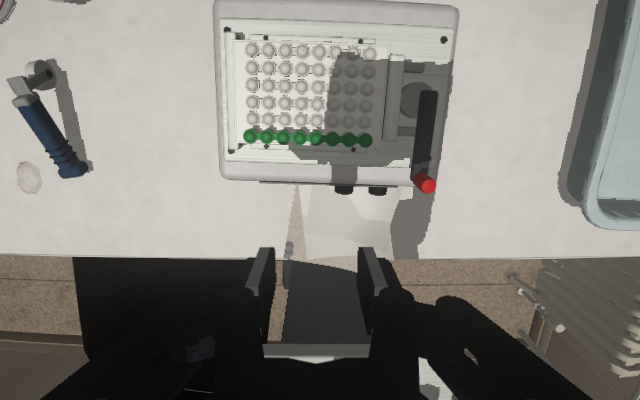

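The wrist view shows the lever along -x with the knob at (426,186) and the green caps from (250,136) to (366,140). The roller is at upper left, with its wheel around (40,72) and its handle from (17,100) to (75,170).

Run:
```python
from h import *
import pickle
i=pickle.load(open("pics/w3.pkl","rb"));d=np.load("pics/w3_d.npy");im=cv2.imread("pics/w3.png")
V=np.array(i["view"])
def pt(u,v):
    o,r=ray("wrist",u,v,i);return o+r*d[v,u]
h=cv2.cvtColor(im,cv2.COLOR_BGR2HSV)
g=cv2.inRange(h,(55,90,40),(88,255,255));ys,xs=np.nonzero(g)
G=np.array([pt(u,v) for u,v in zip(xs,ys) if d[v,u]>0]);print("green z pct",np.percentile(G[:,2],[5,50,80,90,95,99]).round(4))
T=G[G[:,2]>np.percentile(G[:,2],75)];print("cap top x,y rng",T.mean(0).round(4),np.percentile(G[:,1],[0.5,99.5]).round(4),np.polyfit(G[:,1],G[:,0],1).round(4))
W=np.array([pt(u,v) for u in range(246,375,4) for v in range(46,125,4) if d[v,u]>0]);print("white z",np.percentile(W[:,2],[5,25,50,75,95]).round(4))
print("knob",plane("wrist",427,186,.1125,i).round(4))
b=cv2.inRange(h,(98,90,20),(125,255,255));b[:, 120:]=0;ys,xs=np.nonzero(b)
B=np.array([pt(u,v) for u,v in zip(xs,ys) if d[v,u]>0]);B=B[(B[:,2]<.07)&(B[:,2]>.0)]
c=B.mean(0);u,s,vt=np.linalg.svd(B-c);print("blue",len(B),c.round(4),vt[0].round(3),s)
pr=(B-c)@vt[0];print(np.percentile(pr,[0,100]).round(4))
ax=np.linspace(pr.min(),pr.max(),14)
for a,e in zip(ax,ax[1:]):
    q=B[(pr>=a)&(pr<e)];print(q[:,0].mean().round(4),((q[:,1].min()+q[:,1].max())/2).round(4),np.ptp(q[:,1]).round(4),q[:,2].max().round(4))
for u,v in((36,66),(40,66),(44,66),(36,74),(40,74),(44,74),(17,87),(20,84)):print((u,v),pt(u,v).round(4))
```

```text
green z pct [0.1169 0.1193 0.1205 0.1209 0.1213 0.1219]
cap top x,y rng [0.4802 0.0652 0.1209] [0.0159 0.1153] [0.0329 0.4782]
white z [0.1028 0.1039 0.1055 0.1075 0.1088]
knob [ 0.4399 -0.0355  0.1125]
blue 660 [0.474  0.3523 0.0399] [-0.918 -0.09  -0.386] [0.64163428 0.09850153 0.02072053]
[-0.0363  0.0509]
0.504 0.3557 0.0135 0.0555
0.4982 0.3559 0.0141 0.0521
0.492 0.3544 0.0145 0.0504
0.4857 0.3541 0.0131 0.047
0.4797 0.3528 0.0124 0.0448
0.4737 0.3521 0.0129 0.0426
0.4673 0.3516 0.0119 0.0397
0.4619 0.3515 0.0115 0.0368
0.4548 0.3503 0.01 0.0339
0.4479 0.3491 0.0096 0.0309
0.4411 0.3489 0.0102 0.0273
0.4365 0.3485 0.0103 0.0254
0.4305 0.3475 0.0217 0.0231
(36, 66) [0.5476 0.3565 0.0258]
(40, 66) [0.5481 0.3576 0.0189]
(44, 66) [0.5484 0.3564 0.0146]
(36, 74) [0.5393 0.3557 0.0288]
(40, 74) [0.5392 0.3519 0.0277]
(44, 74) [0.5397 0.3541 0.0195]
(17, 87) [0.526  0.3626 0.049 ]
(20, 84) [0.5287 0.357  0.0506]
```

Request:
carry_out(
  steps=[
    [0.0193,-0.4007,0.0947,42,292,-140,40],
    [0.0193,-0.4007,0.0947,42,292,-140,40],
    [0.0193,-0.4007,0.0947,42,292,-140,40],
    [0.0193,-0.4007,0.0947,42,292,-140,40],
    [0.0193,-0.4007,0.0947,42,292,-140,40],
    [0.0193,-0.4007,0.0947,42,292,-140,40],
    [0.0193,-0.4007,0.0947,42,292,-140,40],
    [0.0193,-0.4007,0.0947,42,292,-140,40],
    [0.0193,-0.4007,0.0947,42,292,-140,40],
    [0.0193,-0.4007,0.0947,42,292,-140,40],
    [0.0193,-0.4007,0.0947,42,292,-140,40],
    [0.0193,-0.4007,0.0947,42,292,-140,40],
  ],
)

```text
time_s: 5.25
tool_pos: [0.4758, 0.3489, 0.094]
tool_rot: [[0.916, 0.097, 0.389], [0.09, -0.995, 0.037], [0.391, 0.001, -0.921]]
force: [0.3, 0.0, 0.0]
opening: 0.0401
```

Run:
```python
from h import *
i=bot.camera_info("wrist");im,d=snap("wrist","w4.png");print(bot.get_obs()["tool_pos"],bot.get_obs()["tool_rot"])
def pt(u,v):
    o,r=ray("wrist",u,v,i);return o+r*d[v,u]
h=cv2.cvtColor(im,cv2.COLOR_RGB2HSV)
b=cv2.inRange(h,(98,90,20),(125,255,255));ys,xs=np.nonzero(b)
B=np.array([pt(u,v) for u,v in zip(xs,ys) if d[v,u]>0]);B=B[(B[:,2]<.07)&(B[:,2]>.0)&(abs(B[:,1]-.352)<.06)]
for a in np.arange(.42,.53,.01):
    q=B[(B[:,0]>=a)&(B[:,0]<a+.01)]
    if len(q)>5: print(round(a+.005,3),np.percentile(q[:,1],[1,99]).round(4),q[:,2].max().round(4),len(q))
for n,p in(("grip",(.492,.354,.0386)),("axle",(.536,.3584,.016)),("butt",(.4225,.347,.009))):print(n,np.round(proj("wrist",p,i)))
```

```text
[0.47593527 0.34893191 0.09439904] [[ 0.9158768   0.09707389  0.38954634]
 [ 0.08972817 -0.99527666  0.03705702]
 [ 0.39130365  0.00101361 -0.92026107]]
0.425 [0.3414 0.3614] 0.023 187
0.435 [0.3399 0.3615] 0.0262 221
0.445 [0.3452 0.3565] 0.0285 31
0.485 [0.3475 0.3597] 0.0482 204
0.495 [0.35   0.3623] 0.052 281
0.505 [0.3518 0.3621] 0.0546 138
grip [311. 229.]
axle [312. 170.]
butt [312. 323.]
```

View pics/w4.png

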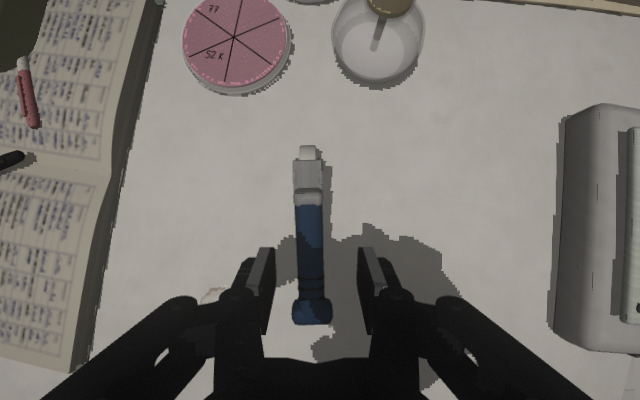

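The wrist view shows the roller between the fingers: wheel end (308,155), butt (312,312), handle centre about column 310, fingers centred at 316. It's well aligned, so I'll grasp it.

Request:
carry_out(
  steps=[
    [0,0,0,8,3,-24,40],
    [0,0,0,16,5,-48,40],
    [0,0,0,23,6,-70,40],
    [0,0,0,23,6,-72,40],
    [0,0,0,23,6,-72,25],
    [0,0,0,23,6,-72,15],
    [0,0,0,23,6,-72,5],
    [0,0,0,23,6,-72,5],
    [0,0,0,23,6,-72,5],
    [0,0,0,23,6,-72,5],
  ],
)

```text
time_s: 6.13
tool_pos: [0.4987, 0.3567, 0.0228]
tool_rot: [[0.915, 0.1, 0.39], [0.092, -0.995, 0.038], [0.392, 0.001, -0.92]]
force: [-1.3, 0.2, 3.4]
opening: 0.0167
```

Request:
carry_out(
  steps=[
    [0,0,0,0,0,25,5],
    [0,0,0,0,0,60,5],
    [0,0,0,0,0,100,5],
    [0,0,0,0,0,140,5],
    [0,0,0,0,0,180,5],
    [0,0,0,0,0,180,5],
    [0,0,0,0,0,180,5],
  ],
)

```text
time_s: 6.72
tool_pos: [0.5002, 0.3578, 0.2065]
tool_rot: [[0.913, 0.1, 0.395], [0.09, -0.995, 0.042], [0.398, -0.003, -0.918]]
force: [-0.0, -0.1, -1.6]
opening: 0.0173
```

Request:
carry_out(
  steps=[
    [0,0,1.449,-20,-373,30,5],
    [0,0,1.449,-20,-373,30,5],
    [0,0,1.449,-20,-373,30,5],
    [0,0,1.449,-20,-373,30,5],
    [0,0,1.449,-20,-373,30,5],
    [0,0,1.449,-20,-373,30,5],
    [0,0,1.449,-20,-373,30,5],
    [0,0,1.449,-20,-373,30,5],
    [0,0,1.449,-20,-373,30,5],
    [0,0,1.449,-20,-373,30,5],
    [0,0,1.449,-20,-373,30,5],
    [0,0,1.449,-20,-373,30,5],
  ],
)

```text
time_s: 7.72
tool_pos: [0.4784, 0.014, 0.2262]
tool_rot: [[0.41, 0.898, 0.159], [0.831, -0.439, 0.341], [0.376, -0.008, -0.927]]
force: [0.3, -0.7, -0.9]
opening: 0.0169
```

Request:
carry_out(
  steps=[
    [-0.646,0.0147,0,0,0,0,5],
    [-0.646,0.0147,0,0,0,0,5],
    [-0.646,0.0147,0,0,0,0,5],
    [-0.646,0.0147,0,0,0,0,5],
    [-0.646,0.0147,0,0,0,0,5],
    [-0.646,0.0147,0,0,0,0,5],
    [-0.646,0.0147,0,0,0,0,5],
    [-0.646,0.0147,0,0,0,0,5],
    [-0.646,0.0147,0,0,0,0,5],
  ],
)

```text
time_s: 8.47
tool_pos: [0.4801, 0.0139, 0.2275]
tool_rot: [[0.415, 0.898, 0.147], [0.886, -0.362, -0.288], [-0.205, 0.25, -0.946]]
force: [0.0, -1.1, -1.7]
opening: 0.0168
```

Run:
```python
from h import *
import pickle
i=bot.camera_info("wrist");im,d=snap("wrist","w5.png");pickle.dump(i,open("pics/w5.pkl","wb"))
im2,d2=snap("scene","s5.png")
o=bot.get_obs();print(o["time_s"],o["tool_pos"].round(4),o["tool_rot"].round(3),o["force"].round(2))
for n,p in(("axle",o["tool_pos"]+[0,.0256,-.0278]),("bot",o["tool_pos"]+[0,.0256,-.0438])):print(n,np.round(proj("wrist",p,i)),np.round(proj("scene",p)))
s=cv2.imread("pics/s5.png");c=cv2.resize(s[120:280,260:420],None,fx=2.5,fy=2.5,interpolation=cv2.INTER_CUBIC)
w=cv2.imread("pics/w5.png")[:, 120:520];cv2.imwrite("pics/m5.png",np.hstack([w,c]))
```

```text
8.5667 [0.4806 0.0135 0.2282] [[ 0.416  0.897  0.148]
 [ 0.886 -0.363 -0.289]
 [-0.205  0.252 -0.946]] [ 0.78  1.14 -0.82]
axle [287. 198.] [334. 189.]
bot [282. 185.] [334. 194.]
```

View pics/m5.png

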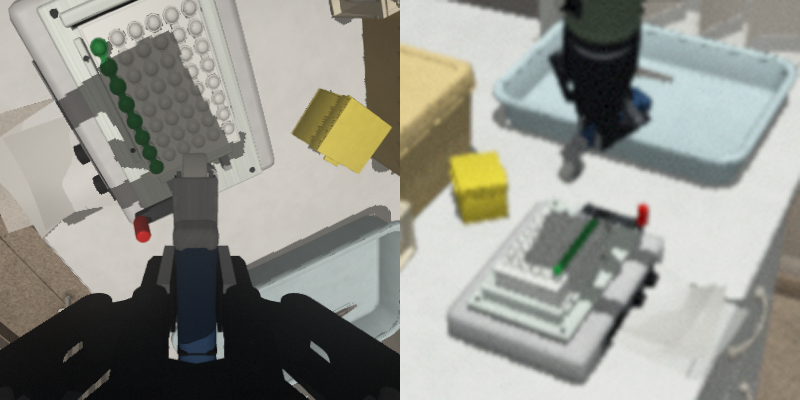

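The wrist view shows the roller held straight, with the strip at crop (98,47)–(155,165). The rotation stopped short because the rows were capped, so I'll compute the remaining turn.

```bash
cat >> h.py <<'E'
from scipy.spatial.transform import Rotation as Ro
def rot(psi,p):
    h=np.array([np.cos(psi),np.sin(psi),0]);x=np.cos(p)*h-np.sin(p)*np.array([0,0,1.]);y=np.array([np.sin(psi),-np.cos(psi),0]);return np.c_[x,y,np.cross(x,y)]
def turn(psi,p):
    return Ro.from_matrix(rot(psi,p)@np.array(bot.get_obs()["tool_rot"]).T).as_rotvec().round(4)
E
python3 - <<'E'
from h import *
print(turn(np.pi/2-.022,.245))
E
```

```text
[0.0208 0.2569 0.3568]
```

Request:
carry_out(
  steps=[
    [0.0208,0.2569,0.3568,0,-28,-13,5],
    [0.0208,0.2569,0.3568,0,-28,-13,5],
    [0.0208,0.2569,0.3568,0,-28,-13,5],
    [0.0208,0.2569,0.3568,0,-28,-13,5],
    [0.0208,0.2569,0.3568,0,-28,-13,5],
    [0.0208,0.2569,0.3568,0,-28,-13,5],
    [0.0208,0.2569,0.3568,0,-28,-13,5],
    [0.0208,0.2569,0.3568,0,-28,-13,5],
  ],
)

```text
time_s: 9.23
tool_pos: [0.4803, -0.0135, 0.2153]
tool_rot: [[0.02, 1.0, -0.004], [0.97, -0.021, -0.242], [-0.242, 0.001, -0.97]]
force: [0.1, -0.2, -1.4]
opening: 0.0167
```

Run:
```python
from h import *
import pickle
i=bot.camera_info("wrist");im,d=snap("wrist","w6.png")
o=bot.get_obs();print(o["tool_pos"].round(4),turn(np.pi/2-.022,.245),o["force"].round(2),o["wrist_torque"].round(3))
def pt(u,v):
    q,r=ray("wrist",u,v,i);return q+r*d[v,u]
for n,p in(("axle",o["tool_pos"]+[0,.0256,-.0278]),("bot",o["tool_pos"]+[0,.0256,-.0438])):print(n,np.round(proj("wrist",p,i)))
h=cv2.cvtColor(im,cv2.COLOR_RGB2HSV)
g=cv2.inRange(h,(55,90,30),(88,255,255));ys,xs=np.nonzero(g)
G=np.array([pt(u,v) for u,v in zip(xs,ys) if d[v,u]>0]);G=G[(G[:,2]>.1)&(G[:,2]<.13)]
print("green y rng",np.percentile(G[:,1],[.3,99.7]).round(4),np.percentile(G[:,2],[50,90,98]).round(4))
for a in np.arange(.01,.12,.0131):
    q=G[(G[:,1]>a)&(G[:,1]<a+.0131)]
    if len(q)>10: print((a+.0065).round(3),((q[:,0].min()+q[:,0].max())/2).round(4),np.ptp(q[:,0]).round(4),q[q[:,2]>np.percentile(q[:,2],85)].mean(0).round(4))
# tool wheel: points nearer than strip
pts=np.array([[*pt(u,v),u,v] for v in range(60,260,2) for u in range(270,360,2) if 0<d[v,u]<.25])
T=pts[(pts[:,2]>.135)]
for a in np.arange(-.02,.06,.006):
    q=T[(T[:,1]>a)&(T[:,1]<a+.006)]
    if len(q)>3: print("tool y",a.round(3),"x",q[:,0].min().round(4),q[:,0].max().round(4),"z",q[:,2].min().round(4),q[:,2].max().round(4))
cv2.imwrite("pics/m6.png",cv2.resize(cv2.imread("pics/w6.png")[60:280,200:440],None,fx=2.5,fy=2.5))
```

```text
[ 0.4803 -0.0134  0.2153] [ 0.      0.0009 -0.0017] [-0.31  0.23 -1.01] [ 0.165 -0.001 -0.053]
axle [315. 190.]
bot [315. 176.]
green y rng [0.0159 0.0998] [0.1191 0.1208 0.1215]
0.016 0.4785 0.0106 [0.4781 0.0203 0.121 ]
0.03 0.4788 0.0102 [0.4789 0.0314 0.121 ]
0.043 0.4791 0.01 [0.4795 0.0458 0.1212]
0.056 0.4799 0.0104 [0.4794 0.0583 0.1212]
0.069 0.4805 0.0108 [0.4804 0.0721 0.1211]
0.082 0.4807 0.0103 [0.4808 0.0849 0.121 ]
0.095 0.4812 0.0114 [0.4813 0.0978 0.121 ]
tool y -0.008 x 0.4599 0.4999 z 0.2194 0.2225
tool y -0.002 x 0.4656 0.4952 z 0.216 0.2288
tool y 0.004 x 0.4722 0.4888 z 0.2311 0.2364
tool y 0.01 x 0.4709 0.4892 z 0.2225 0.2362
tool y 0.016 x 0.4693 0.4902 z 0.1832 0.2356
tool y 0.022 x 0.4707 0.4893 z 0.1901 0.222
tool y 0.028 x 0.471 0.4894 z 0.1827 0.2208
tool y 0.034 x 0.4711 0.4893 z 0.2161 0.2188
```

View pics/m6.png

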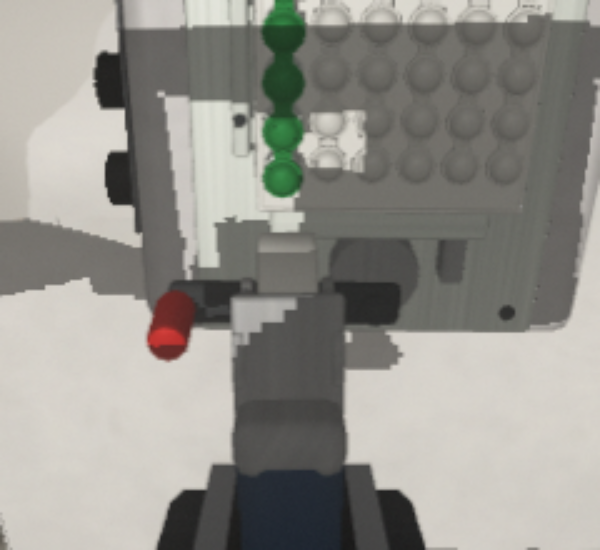

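The wheel fork sits centred at x≈0.480 and the strip line is x≈0.4785+0.034·(y−0.02), with proud cap tops at z≈0.121. Now I'll move down to feel for it.

Request:
carry_out(
  steps=[
    [0,0,-0.012,-2.3,8.5,-15,5],
    [0,0,-0.012,-2.3,8.5,-30,5],
    [0,0,-0.012,-2.3,8.5,-40,5],
    [0,0,-0.012,-2.3,8.5,-43,5],
    [0,0,-0.012,-2.3,8.5,-45,5],
    [0,0,-0.012,-2.3,8.5,-45,5],
    [0,0,-0.012,-2.3,8.5,-45,5],
  ],
)

```text
time_s: 9.87
tool_pos: [0.4789, -0.005, 0.171]
tool_rot: [[0.031, 0.999, -0.006], [0.97, -0.032, -0.243], [-0.243, 0.002, -0.97]]
force: [-0.5, -0.2, -0.9]
opening: 0.0166
```

Request:
carry_out(
  steps=[
    [0,0,0,0,0,-0.5,5],
    [0,0,0,0,0,-1,5],
    [0,0,0,0,0,-1.5,5],
    [0,0,0,0,0,-2,5],
    [0,0,0,0,0,-2.5,5],
    [0,0,0,0,0,-3,5],
  ],
)

```text
time_s: 10.37
tool_pos: [0.4784, -0.0049, 0.1673]
tool_rot: [[0.031, 1.0, -0.007], [0.97, -0.032, -0.242], [-0.243, 0.001, -0.97]]
force: [-0.3, 0.4, -1.4]
opening: 0.0171
```

Request:
carry_out(
  steps=[
    [0,0,0,-0.5,0,-0.5,5],
    [0,0,0,-0.5,0,-1,5],
    [0,0,0,-0.5,0,-1.5,5],
    [0,0,0,-0.5,0,-2,5],
  ],
)

```text
time_s: 10.7
tool_pos: [0.4781, -0.0048, 0.166]
tool_rot: [[0.031, 0.999, -0.007], [0.97, -0.032, -0.242], [-0.243, 0.001, -0.97]]
force: [-1.2, 1.5, 5.7]
opening: 0.0171
```

Request:
carry_out(
  steps=[
    [0,0,0,0,0,-0.4,5],
    [0,0,0,0,0,-0.8,5],
    [0,0,0,0,0,-1.2,5],
  ],
)

```text
time_s: 10.95
tool_pos: [0.4782, -0.0048, 0.1651]
tool_rot: [[0.031, 1.0, -0.006], [0.97, -0.032, -0.243], [-0.243, 0.001, -0.97]]
force: [-2.7, 0.5, 7.1]
opening: 0.0169
```

Request:
carry_out(
  steps=[
    [0,0,0,0,0,-0.4,5],
    [0,0,0,0,0,-0.8,5],
    [0,0,0,0,0,-1.2,5],
    [0,0,0,0,0,-1.6,5],
  ],
)

```text
time_s: 11.28
tool_pos: [0.4794, -0.0055, 0.1646]
tool_rot: [[0.031, 1.0, -0.004], [0.969, -0.031, -0.244], [-0.244, 0.004, -0.97]]
force: [-1.5, -0.7, 7.9]
opening: 0.0169
```

Request:
carry_out(
  steps=[
    [0,0,0,0,0,-0.4,5],
    [0,0,0,0,0,-0.8,5],
    [0,0,0,0,0,-1.0,5],
  ],
)

```text
time_s: 11.53
tool_pos: [0.4798, -0.0059, 0.1643]
tool_rot: [[0.031, 1.0, -0.003], [0.969, -0.031, -0.245], [-0.245, 0.005, -0.969]]
force: [-2.0, -1.7, 10.8]
opening: 0.0171
```

Request:
carry_out(
  steps=[
    [0,0,0,-1,0,-0.4,5],
    [0,0,0,-1,0,-0.8,5],
    [0,0,0,-1,0,-0.8,5],
    [0,0,0,-1,0,-0.8,5],
  ],
)

```text
time_s: 11.87
tool_pos: [0.4796, -0.0061, 0.1639]
tool_rot: [[0.032, 0.999, -0.001], [0.969, -0.031, -0.246], [-0.245, 0.007, -0.969]]
force: [-0.4, -1.5, 10.4]
opening: 0.0171
```

Run:
```python
from h import *
i=bot.camera_info("wrist");im,d=snap("wrist","w7.png")
o=bot.get_obs();print(o["time_s"],o["tool_pos"].round(4),o["force"].round(2),o["wrist_torque"].round(3))
def pt(u,v):
    q,r=ray("wrist",u,v,i);return q+r*d[v,u]
h=cv2.cvtColor(im,cv2.COLOR_RGB2HSV)
g=cv2.inRange(h,(55,90,30),(88,255,255));ys,xs=np.nonzero(g)
G=np.array([pt(u,v) for u,v in zip(xs,ys) if d[v,u]>0]);G=G[(G[:,2]>.1)&(G[:,2]<.13)]
for a in np.arange(.0142,.12,.0131):
    q=G[(G[:,1]>a)&(G[:,1]<a+.0131)]
    if len(q)>10: print((a+.0065).round(3),((q[:,0].min()+q[:,0].max())/2).round(4),np.percentile(q[:,2],[90,98]).round(4),len(q))
s,_=snap("scene","s7.png")
a=cv2.resize(cv2.imread("pics/w7.png")[40:280,200:440],(480,480));b=cv2.resize(cv2.imread("pics/s7.png")[170:250,270:350],(480,480),interpolation=cv2.INTER_CUBIC)
cv2.imwrite("pics/m7.png",np.hstack([a,b])[:, :800] if 0 else cv2.resize(np.hstack([a,b]),(800,400)))
```

```text
11.9167 [ 0.4796 -0.0061  0.1639] [-0.45 -1.94 10.92] [-0.34   0.182  0.028]
0.034 0.4789 [0.1201 0.1208] 174
0.047 0.4793 [0.1207 0.1214] 361
0.06 0.4797 [0.1207 0.1212] 394
0.073 0.4802 [0.1208 0.1215] 460
0.086 0.4809 [0.1208 0.1216] 505
0.099 0.4811 [0.1207 0.1215] 580
0.112 0.4815 [0.1182 0.1186] 16
```

View pics/m7.png

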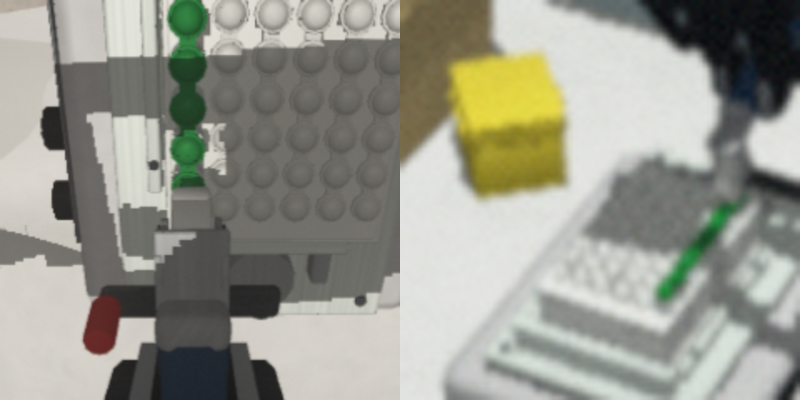

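The wrist crop shows the wheel covering cap_7, with cap_6 just ahead at (187,180), and the scene crop shows the same. I'll press a bit further.

Request:
carry_out(
  steps=[
    [0,0,0,0,1,-0.4,5],
    [0,0,0,0,1,-0.8,5],
    [0,0,0,0,1,-1.2,5],
    [0,0,0,0,1,-1.2,5],
    [0,0,0,0,1,-1.2,5],
  ],
)

```text
time_s: 12.38
tool_pos: [0.4796, -0.0053, 0.1629]
tool_rot: [[0.032, 0.999, -0.001], [0.969, -0.031, -0.246], [-0.246, 0.007, -0.969]]
force: [-1.8, -2.0, 11.2]
opening: 0.0169
```

Request:
carry_out(
  steps=[
    [0,0,0,0,0,-0.4,5],
    [0,0,0,0,0,-0.8,5],
    [0,0,0,0,0,-1.2,5],
    [0,0,0,0,0,-1.2,5],
    [0,0,0,0,0,-1.2,5],
  ],
)

```text
time_s: 12.8
tool_pos: [0.4797, -0.0052, 0.162]
tool_rot: [[0.032, 0.999, -0.001], [0.969, -0.031, -0.246], [-0.246, 0.007, -0.969]]
force: [-0.9, -2.3, 13.1]
opening: 0.0169
```

Request:
carry_out(
  steps=[
    [0,0,0,0,0,-0.4,5],
    [0,0,0,0,0,-0.8,5],
    [0,0,0,0,0,-1.0,5],
    [0,0,0,0,0,-1.0,5],
  ],
)

```text
time_s: 13.13
tool_pos: [0.4798, -0.005, 0.1616]
tool_rot: [[0.032, 0.999, -0.0], [0.969, -0.031, -0.245], [-0.245, 0.007, -0.969]]
force: [-1.5, -0.2, 16.3]
opening: 0.0168
```

Request:
carry_out(
  steps=[
    [0,0,0,0,0,-0.4,5],
    [0,0,0,0,0,-0.8,5],
    [0,0,0,0,0,-0.8,5],
  ],
)

```text
time_s: 13.38
tool_pos: [0.4799, -0.0047, 0.1612]
tool_rot: [[0.032, 0.999, -0.0], [0.969, -0.031, -0.245], [-0.245, 0.008, -0.97]]
force: [-2.6, 0.6, 18.8]
opening: 0.0168
```

Request:
carry_out(
  steps=[
    [0,0,0,-1,0,0.8,5],
    [0,0,0,-2,0,1.5,5],
    [0,0,0,-2,0.5,1.5,5],
    [0,0,0,-2,1,1.5,5],
    [0,0,0,-2,1.7,1.5,5],
    [0,0,0,-1.9,2.4,1.5,5],
  ],
)

```text
time_s: 13.88
tool_pos: [0.4785, -0.0025, 0.1615]
tool_rot: [[0.032, 0.999, 0.001], [0.969, -0.031, -0.245], [-0.245, 0.009, -0.969]]
force: [0.2, -2.5, 10.6]
opening: 0.0168
```

Request:
carry_out(
  steps=[
    [0,0,0,0,0.8,0,5],
    [0,0,0,0,1.6,0,5],
    [0,0,0,0.1,2.4,0,5],
    [0,0,0,0.1,3.2,0,5],
    [0,0,0,0.1,4,0,5],
    [0,0,0,0.2,4.8,0,5],
  ],
)

```text
time_s: 14.38
tool_pos: [0.4787, 0.0019, 0.1621]
tool_rot: [[0.032, 0.999, 0.001], [0.969, -0.031, -0.246], [-0.246, 0.009, -0.969]]
force: [-1.2, -1.6, 14.2]
opening: 0.017
```

Request:
carry_out(
  steps=[
    [0,0,0,0,0.8,-0.1,5],
    [0,0,0,0,1.6,-0.2,5],
    [0,0,0,0.1,2.4,-0.3,5],
    [0,0,0,0.1,3.2,-0.3,5],
    [0,0,0,0.1,4,-0.3,5],
    [0,0,0,0.2,4.8,-0.3,5],
  ],
)

```text
time_s: 14.88
tool_pos: [0.4789, 0.0058, 0.1624]
tool_rot: [[0.032, 0.999, 0.001], [0.968, -0.031, -0.248], [-0.248, 0.009, -0.969]]
force: [-1.2, -4.2, 15.7]
opening: 0.0167
```

Request:
carry_out(
  steps=[
    [0,0,0,0,0.8,0,5],
    [0,0,0,0,1.6,0,5],
    [0,0,0,0.1,2.4,0,5],
    [0,0,0,0.1,3.2,0,5],
    [0,0,0,0.1,4,0,5],
    [0,0,0,0.2,4.8,0,5],
  ],
)

```text
time_s: 15.38
tool_pos: [0.4789, 0.0112, 0.1617]
tool_rot: [[0.032, 0.999, 0.001], [0.969, -0.031, -0.247], [-0.247, 0.008, -0.969]]
force: [-0.5, -3.8, 12.1]
opening: 0.0169
```

Request:
carry_out(
  steps=[
    [0,0,0,0,0.8,-0.1,5],
    [0,0,0,0,1.6,-0.2,5],
    [0,0,0,0.1,2.4,-0.3,5],
    [0,0,0,0.1,3.2,-0.3,5],
    [0,0,0,0.1,4,-0.3,5],
    [0,0,0,0.2,4.8,-0.3,5],
    [0,0,0,0.2,5.6,-0.3,5],
    [0,0,0,0.2,6.4,-0.3,5],
  ],
)

```text
time_s: 16.05
tool_pos: [0.4793, 0.0172, 0.1624]
tool_rot: [[0.032, 0.999, 0.001], [0.968, -0.031, -0.248], [-0.248, 0.009, -0.969]]
force: [-2.1, -4.9, 16.4]
opening: 0.0169
```

Request:
carry_out(
  steps=[
    [0,0,0,0,0.8,0,5],
    [0,0,0,0,1.6,0,5],
    [0,0,0,0.1,2.4,0,5],
    [0,0,0,0.1,3.2,0,5],
    [0,0,0,0.1,4,0,5],
    [0,0,0,0.2,4.8,0,5],
    [0,0,0,0.2,5.6,0,5],
    [0,0,0,0.2,6.4,0,5],
  ],
)

```text
time_s: 16.72
tool_pos: [0.4794, 0.0242, 0.1616]
tool_rot: [[0.032, 0.999, 0.001], [0.969, -0.031, -0.246], [-0.246, 0.008, -0.969]]
force: [-2.2, -3.9, 13.7]
opening: 0.0167
```

Request:
carry_out(
  steps=[
    [0,0,0,0,0.8,0,5],
    [0,0,0,0,1.6,0,5],
    [0,0,0,0.1,2.4,0,5],
    [0,0,0,0.1,3.2,0,5],
    [0,0,0,0.1,4,0,5],
    [0,0,0,0.2,4.8,0,5],
    [0,0,0,0.2,5.6,0,5],
    [0,0,0,0.2,6.4,0,5],
  ],
)

```text
time_s: 17.38
tool_pos: [0.4797, 0.0302, 0.1624]
tool_rot: [[0.032, 0.999, 0.001], [0.968, -0.031, -0.248], [-0.247, 0.009, -0.969]]
force: [-2.3, -3.6, 18.0]
opening: 0.0168
```

Request:
carry_out(
  steps=[
    [0,0,0,0,0.8,0,5],
    [0,0,0,0,1.6,0,5],
    [0,0,0,0,2.4,0,5],
    [0,0,0,0,3.2,0,5],
    [0,0,0,0,4,0,5],
    [0,0,0,0,4.8,0,5],
    [0,0,0,0,5.6,0,5],
    [0,0,0,0,6.4,0,5],
  ],
)

```text
time_s: 18.05
tool_pos: [0.4797, 0.0372, 0.1616]
tool_rot: [[0.032, 0.999, 0.001], [0.969, -0.031, -0.246], [-0.246, 0.009, -0.969]]
force: [-0.3, -3.4, 13.2]
opening: 0.0172
```

Request:
carry_out(
  steps=[
    [0,0,0,0,0.8,0,5],
    [0,0,0,0,1.6,0,5],
    [0,0,0,0,2.4,0,5],
    [0,0,0,0,3.2,0,5],
    [0,0,0,0,4,0,5],
    [0,0,0,0.1,4.8,0,5],
    [0,0,0,0.1,5.6,0,5],
    [0,0,0,0.1,6.4,0,5],
  ],
)

```text
time_s: 18.72
tool_pos: [0.48, 0.0432, 0.1624]
tool_rot: [[0.032, 0.999, 0.001], [0.969, -0.031, -0.247], [-0.247, 0.009, -0.969]]
force: [-1.7, -4.6, 17.6]
opening: 0.0169
```

Request:
carry_out(
  steps=[
    [0,0,0,0,0.8,0,5],
    [0,0,0,0,1.6,0,5],
    [0,0,0,0.1,2.4,0,5],
    [0,0,0,0.1,3.2,0,5],
    [0,0,0,0.1,4,0,5],
    [0,0,0,0.2,4.8,0,5],
    [0,0,0,0.2,5.6,0,5],
    [0,0,0,0.2,6.4,0,5],
  ],
)

```text
time_s: 19.38
tool_pos: [0.48, 0.0501, 0.1616]
tool_rot: [[0.032, 0.999, 0.001], [0.969, -0.031, -0.246], [-0.245, 0.009, -0.969]]
force: [-0.5, -3.0, 14.0]
opening: 0.017
```

Request:
carry_out(
  steps=[
    [0,0,0,0,0.8,0,5],
    [0,0,0,0,1.6,0,5],
    [0,0,0,0.1,2.4,0,5],
    [0,0,0,0.1,3.2,0,5],
    [0,0,0,0.1,4,0,5],
    [0,0,0,0.2,4.8,0,5],
    [0,0,0,0.2,5.6,0,5],
    [0,0,0,0.2,6.4,0,5],
  ],
)

```text
time_s: 20.05
tool_pos: [0.4803, 0.0562, 0.1623]
tool_rot: [[0.032, 0.999, 0.001], [0.969, -0.031, -0.246], [-0.246, 0.009, -0.969]]
force: [-1.5, -4.0, 16.7]
opening: 0.0167
```

Request:
carry_out(
  steps=[
    [0,0,0,0,0.8,0,5],
    [0,0,0,0,1.6,0,5],
    [0,0,0,0.1,2.4,0,5],
    [0,0,0,0.1,3.2,0,5],
    [0,0,0,0.1,4,0,5],
    [0,0,0,0.2,4.8,0,5],
    [0,0,0,0.2,5.6,0,5],
    [0,0,0,0.2,6.4,0,5],
  ],
)

```text
time_s: 20.72
tool_pos: [0.4804, 0.0632, 0.1615]
tool_rot: [[0.032, 0.999, 0.001], [0.969, -0.031, -0.245], [-0.245, 0.009, -0.97]]
force: [-0.7, -4.3, 14.6]
opening: 0.0169
```

Request:
carry_out(
  steps=[
    [0,0,0,0,0.8,0,5],
    [0,0,0,0,1.6,0,5],
    [0,0,0,0.1,2.4,0,5],
    [0,0,0,0.1,3.2,0,5],
    [0,0,0,0.1,4,0,5],
    [0,0,0,0.2,4.8,0,5],
    [0,0,0,0.2,5.6,0,5],
    [0,0,0,0.2,6.4,0,5],
  ],
)

```text
time_s: 21.38
tool_pos: [0.4807, 0.0692, 0.1622]
tool_rot: [[0.032, 0.999, 0.001], [0.969, -0.031, -0.246], [-0.246, 0.009, -0.969]]
force: [-2.5, -3.5, 17.4]
opening: 0.0174
```

Request:
carry_out(
  steps=[
    [0,0,0,0,0.8,0,5],
    [0,0,0,0,1.6,0,5],
    [0,0,0,0.1,2.4,0,5],
    [0,0,0,0.1,3.2,0,5],
    [0,0,0,0.1,4,0,5],
    [0,0,0,0.2,4.8,0,5],
    [0,0,0,0.2,5.6,0,5],
    [0,0,0,0.2,6.4,0,5],
  ],
)

```text
time_s: 22.05
tool_pos: [0.4807, 0.0761, 0.1614]
tool_rot: [[0.032, 0.999, 0.001], [0.969, -0.031, -0.245], [-0.244, 0.009, -0.97]]
force: [0.1, -3.1, 13.4]
opening: 0.0168
```

Request:
carry_out(
  steps=[
    [0,0,0,0,0.8,0,5],
    [0,0,0,0,1.6,0,5],
    [0,0,0,0.1,2.4,0,5],
    [0,0,0,0.1,3.2,0,5],
    [0,0,0,0.1,4,0,5],
    [0,0,0,0.2,4.8,0,5],
    [0,0,0,0.2,5.6,0,5],
    [0,0,0,0.2,6.4,0,5],
  ],
)

```text
time_s: 22.72
tool_pos: [0.481, 0.0832, 0.1618]
tool_rot: [[0.033, 0.999, 0.001], [0.97, -0.031, -0.243], [-0.243, 0.009, -0.97]]
force: [-1.3, 0.0, 15.2]
opening: 0.017
```

Request:
carry_out(
  steps=[
    [0,0,0,0,0.8,0,5],
    [0,0,0,0,1.6,0,5],
    [0,0,0,0.1,2.4,0,5],
    [0,0,0,0.1,2.4,-0.4,5],
    [0,0,0,0.1,2.4,-0.4,5],
  ],
)

```text
time_s: 23.13
tool_pos: [0.4807, 0.0871, 0.1607]
tool_rot: [[0.032, 0.999, 0.001], [0.97, -0.031, -0.24], [-0.24, 0.008, -0.971]]
force: [-1.2, 3.6, 12.5]
opening: 0.0169
```

Request:
carry_out(
  steps=[
    [0,0,0,0,0.8,0,5],
    [0,0,0,0,1.6,0,5],
    [0,0,0,0.1,2.4,0,5],
    [0,0,0,0.1,2.4,0,5],
  ],
)

```text
time_s: 23.47
tool_pos: [0.4807, 0.0899, 0.1599]
tool_rot: [[0.032, 0.999, 0.001], [0.971, -0.031, -0.239], [-0.239, 0.008, -0.971]]
force: [0.4, 5.1, 10.1]
opening: 0.0171
```

Request:
carry_out(
  steps=[
    [0,0,0,0,0,10,5],
    [0,0,0,0,-5,35,5],
    [0,0,0,0,-40,58,5],
    [0,0,0,-2,-80,58,5],
    [0,0,0,-2,-104,58,5],
    [0,0,0,-2,-104,58,5],
    [0,0,0,-2,-104,58,5],
    [0,0,0,-2,-104,58,5],
  ],
)

```text
time_s: 24.13
tool_pos: [0.4752, -0.0157, 0.2145]
tool_rot: [[0.031, 0.999, -0.008], [0.97, -0.032, -0.242], [-0.242, -0.001, -0.97]]
force: [0.7, 1.0, -2.0]
opening: 0.017
```

Run:
```python
from h import *
i=bot.camera_info("wrist");im,d=snap("wrist","w8.png")
o=bot.get_obs();print(o["time_s"],o["tool_pos"].round(4),o["force"].round(2))
def pt(u,v):
    q,r=ray("wrist",u,v,i);return q+r*d[v,u]
h=cv2.cvtColor(im,cv2.COLOR_RGB2HSV)
g=cv2.inRange(h,(55,90,30),(88,255,255));ys,xs=np.nonzero(g)
G=np.array([pt(u,v) for u,v in zip(xs,ys) if d[v,u]>0]);G=G[(G[:,2]>.1)&(G[:,2]<.13)]
print(np.percentile(G[:,1],[.3,99.7]).round(4))
for a in np.arange(.0142,.12,.0131):
    q=G[(G[:,1]>a)&(G[:,1]<a+.0131)]
    if len(q)>10: print((a+.0065).round(3),((q[:,0].min()+q[:,0].max())/2).round(4),np.percentile(q[:,2],[80,90,98]).round(4),len(q))
```

```text
24.1833 [ 0.4753 -0.0153  0.2145] [-0.04 -0.37 -0.73]
[0.0158 0.0976]
0.021 0.4787 [0.1163 0.1167 0.1173] 201
0.034 0.479 [0.1163 0.1167 0.1172] 217
0.047 0.4793 [0.1166 0.117  0.1175] 236
0.06 0.4799 [0.1164 0.1167 0.1178] 260
0.073 0.4799 [0.1164 0.1169 0.1175] 288
0.086 0.4809 [0.1164 0.1169 0.1178] 309
0.099 0.4812 [0.1165 0.117  0.1175] 139
```

View pics/w8.png

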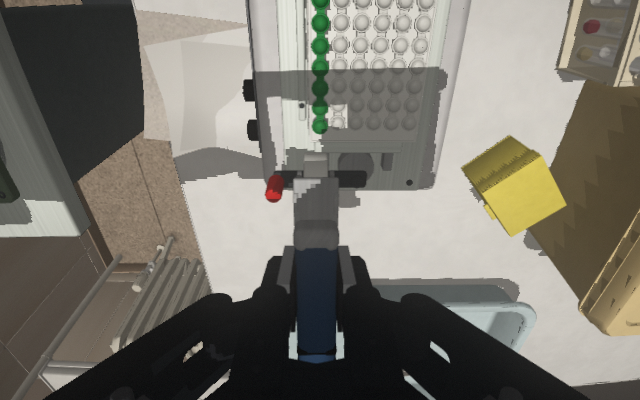

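Caps 7 to 1 all read about 4 mm lower (tops 0.1212 → 0.1175). cap_0 is outside the frame, so I'll check it from nearer.

Request:
carry_out(
  steps=[
    [0,0,0,0,40,10,5],
    [0,0,0,0,45,20,5],
    [0,0,0,0,45,20,5],
    [0,0,0,0,45,20,5],
  ],
)

```text
time_s: 24.52
tool_pos: [0.4761, 0.0302, 0.2354]
tool_rot: [[0.028, 1.0, -0.005], [0.97, -0.028, -0.243], [-0.243, 0.002, -0.97]]
force: [-0.3, -0.4, -1.6]
opening: 0.0168
```

Run:
```python
from h import *
i=bot.camera_info("wrist");im,d=snap("wrist","w9.png")
o=bot.get_obs();print(o["time_s"],o["tool_pos"].round(4),o["force"].round(2))
def pt(u,v):
    q,r=ray("wrist",u,v,i);return q+r*d[v,u]
h=cv2.cvtColor(im,cv2.COLOR_RGB2HSV)
g=cv2.inRange(h,(55,90,30),(88,255,255));ys,xs=np.nonzero(g)
G=np.array([pt(u,v) for u,v in zip(xs,ys) if d[v,u]>0]);G=G[(G[:,2]>.1)&(G[:,2]<.13)]
for a in np.arange(.0142,.12,.0131):
    q=G[(G[:,1]>a)&(G[:,1]<a+.0131)]
    if len(q)>10: print((a+.0065).round(3),np.percentile(q[:,2],[80,90,98]).round(4),len(q))
# tray & target turn for laying: heading -0.0x
print("turn to level, heading 0:",turn(0.,-.401))
t=cv2.imread("pics/top0.png");
```

```text
24.5667 [0.4756 0.0296 0.2348] [-0.56  0.47 -1.76]
0.034 [0.1137 0.1139 0.1142] 17
0.047 [0.1164 0.1168 0.1175] 151
0.06 [0.1164 0.1169 0.1171] 165
0.073 [0.1163 0.1167 0.1173] 182
0.086 [0.1167 0.1171 0.1178] 183
0.099 [0.1164 0.1169 0.1176] 213
0.112 [0.1165 0.1169 0.1177] 208
turn to level, heading 0: [ 0.4968 -0.5115 -1.4824]
```

All eight caps are level at the pressed height. Now the tray.

Request:
carry_out(
  steps=[
    [0.4968,-0.5115,-1.4824,71,-365,0,5],
    [0.4968,-0.5115,-1.4824,71,-365,0,5],
    [0.4968,-0.5115,-1.4824,71,-365,0,5],
    [0.4968,-0.5115,-1.4824,71,-365,0,5],
    [0.4968,-0.5115,-1.4824,71,-365,0,5],
    [0.4968,-0.5115,-1.4824,71,-365,0,5],
    [0.4968,-0.5115,-1.4824,71,-365,0,5],
    [0.4968,-0.5115,-1.4824,71,-365,0,5],
    [0.4968,-0.5115,-1.4824,71,-365,0,5],
    [0.4968,-0.5115,-1.4824,71,-365,0,5],
    [0.4968,-0.5115,-1.4824,71,-365,0,5],
    [0.4968,-0.5115,-1.4824,71,-365,0,5],
  ],
)

```text
time_s: 25.57
tool_pos: [0.5452, -0.3378, 0.2331]
tool_rot: [[0.93, 0.121, 0.347], [0.126, -0.992, 0.008], [0.346, 0.036, -0.938]]
force: [-0.2, -0.0, -1.7]
opening: 0.0174
```

Run:
```python
from h import *
o=bot.get_obs();print(o["time_s"],o["tool_pos"].round(4),o["force"].round(2),turn(0.,-.401),o["qpos"].round(2))
```

```text
25.5667 [ 0.5452 -0.3378  0.2331] [-0.23 -0.02 -1.72] [ 0.0392 -0.0455 -0.1207] [-0.82  0.17  1.62  0.29  1.13  0.53]
```

Request:
carry_out(
  steps=[
    [0.0392,-0.0455,-0.1207,2,3,-40,5],
    [0.0392,-0.0455,-0.1207,2,3,-80,5],
    [0.0392,-0.0455,-0.1207,2,3,-120,5],
    [0.0392,-0.0455,-0.1207,2,3,-150,5],
    [0.0392,-0.0455,-0.1207,2,3,-175,5],
    [0.0392,-0.0455,-0.1207,2,3,-188,5],
    [0.0392,-0.0455,-0.1207,2,3,-191,5],
    [0.0392,-0.0455,-0.1207,2,3,-191,5],
  ],
)

```text
time_s: 26.23
tool_pos: [0.5479, -0.3327, 0.0429]
tool_rot: [[0.921, 0.008, 0.39], [0.008, -1.0, 0.001], [0.39, 0.002, -0.921]]
force: [0.4, -0.0, -1.4]
opening: 0.017
```

Request:
carry_out(
  steps=[
    [0,0,0,0,0,-1.5,5],
    [0,0,0,0,0,-3,5],
    [0,0,0,0,0,-4.5,5],
    [0,0,0,0,0,-6,5],
  ],
)

```text
time_s: 26.57
tool_pos: [0.5496, -0.3338, 0.0396]
tool_rot: [[0.92, 0.008, 0.393], [0.01, -1.0, -0.002], [0.393, 0.006, -0.92]]
force: [0.5, 0.3, -1.1]
opening: 0.0169
```

Request:
carry_out(
  steps=[
    [0,0,0,0,0,-1,5],
    [0,0,0,0,0,-2,5],
    [0,0,0,0,0,-2,5],
  ],
)

```text
time_s: 26.82
tool_pos: [0.5486, -0.3328, 0.036]
tool_rot: [[0.92, 0.008, 0.391], [0.009, -1.0, -0.0], [0.391, 0.004, -0.92]]
force: [-0.1, 1.0, -0.4]
opening: 0.0168
```

Request:
carry_out(
  steps=[
    [0,0,0,0,0,-1,5],
    [0,0,0,0,0,-2,5],
    [0,0,0,0,0,-2.5,5],
    [0,0,0,0,0,-2.5,5],
  ],
)

```text
time_s: 27.15
tool_pos: [0.5485, -0.3328, 0.0332]
tool_rot: [[0.92, 0.008, 0.391], [0.009, -1.0, -0.0], [0.391, 0.004, -0.92]]
force: [-0.4, -0.0, -1.0]
opening: 0.0171
```

Request:
carry_out(
  steps=[
    [0,0,0,0,0,-1,5],
    [0,0,0,0,0,-2,5],
    [0,0,0,0,0,-2,5],
  ],
)

```text
time_s: 27.4
tool_pos: [0.5485, -0.3328, 0.0312]
tool_rot: [[0.92, 0.008, 0.391], [0.009, -1.0, -0.0], [0.391, 0.004, -0.921]]
force: [-0.2, -0.1, -1.4]
opening: 0.0167
```

Request:
carry_out(
  steps=[
    [0,0,0,0,0,-0.7,5],
    [0,0,0,0,0,-1.2,5],
    [0,0,0,0,0,-1.2,5],
  ],
)

```text
time_s: 27.65
tool_pos: [0.5486, -0.3328, 0.0302]
tool_rot: [[0.92, 0.008, 0.391], [0.009, -1.0, -0.0], [0.391, 0.004, -0.92]]
force: [0.3, 0.5, -1.3]
opening: 0.0168
```

Request:
carry_out(
  steps=[
    [0,0,0,0,0,-0.7,5],
    [0,0,0,0,0,-1.4,5],
    [0,0,0,0,0,-1.4,5],
  ],
)

```text
time_s: 27.9
tool_pos: [0.5486, -0.3329, 0.0288]
tool_rot: [[0.92, 0.008, 0.391], [0.009, -1.0, -0.0], [0.391, 0.004, -0.92]]
force: [-0.4, -0.4, -1.1]
opening: 0.0167
```

Request:
carry_out(
  steps=[
    [0,0,0,0,0,-0.7,5],
    [0,0,0,0,0,-1.4,5],
    [0,0,0,0,0,-1.4,5],
  ],
)

```text
time_s: 28.15
tool_pos: [0.549, -0.3331, 0.0282]
tool_rot: [[0.92, 0.008, 0.392], [0.009, -1.0, -0.001], [0.392, 0.004, -0.92]]
force: [-1.5, 0.8, 3.2]
opening: 0.017
```

The wheel or butt has touched the tray floor. I'll release and back out along the finger axis.

Request:
carry_out(
  steps=[
    [0,0,0,0,0,0,20],
    [0,0,0,0,0,0,28],
    [0,0,0,0,0,0,40],
    [0,0,0,0,0,0,40],
    [0,0,0,0,0,0,40],
    [0,0,0,-8,0,18,40],
    [0,0,0,-20,0,46,40],
    [0,0,0,-35,0,82,40],
    [0,0,0,-45,0,120,40],
    [0,0,0,-50,0,155,40],
    [0,0,0,-50,0,180,40],
    [0,0,0,-50,0,180,40],
  ],
)

```text
time_s: 29.15
tool_pos: [0.5014, -0.3365, 0.2159]
tool_rot: [[0.917, 0.007, 0.4], [0.012, -1.0, -0.011], [0.4, 0.015, -0.916]]
force: [0.6, -0.7, 0.5]
opening: 0.0398
```

Run:
```python
from h import *
i=bot.camera_info("wrist");im,d=snap("wrist","w10.png");snap("scene","s10.png")
o=bot.get_obs();print(o["time_s"],o["tool_pos"].round(4),o["force"].round(2))
def pt(u,v):
    q,r=ray("wrist",u,v,i);return q+r*d[v,u]
h=cv2.cvtColor(im,cv2.COLOR_RGB2HSV)
b=cv2.inRange(h,(98,110,20),(125,255,255));ys,xs=np.nonzero(b)
B=np.array([pt(u,v) for u,v in zip(xs,ys) if d[v,u]>0]);B=B[(B[:,2]<.09)]
if len(B): print("handle",len(B),np.percentile(B,[1,50,99],axis=0).round(3).tolist())
s=cv2.imread("pics/s10.png");cv2.imwrite("pics/m10.png",np.hstack([cv2.imread("pics/w10.png")[:,150:490],cv2.resize(s[100:290,250:440],(400,400),interpolation=cv2.INTER_CUBIC)]))
```

```text
29.25 [ 0.4991 -0.3336  0.2093] [-0.74  0.61 -0.22]
handle 127 [[0.476, -0.343, 0.024], [0.482, -0.334, 0.027], [0.492, -0.322, 0.032]]
```

View pics/m10.png

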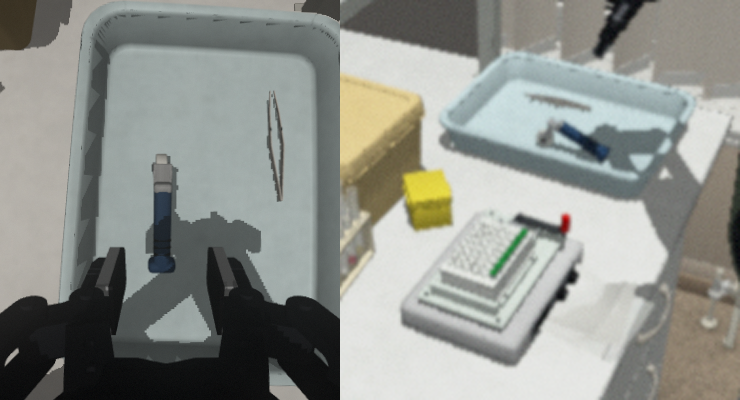

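The roller lies flat on the tray floor, at crop (160,155)–(160,270). The forceps are untouched, the lever still points along -x, and the block is seated. I'm handing in.

```bash
python3 -c "
from rig import bot
print(bot.sign_off(), bot.get_obs()['time_s'])"
```

```text
the job is handed in; nothing more can be done
the job is handed in; nothing more can be done
```

The job is handed in, and every step looked complete in my last checks. The hand-in itself gives no verdict.

- **Lever:** I swung it to its end stop, where the force at the knob rose to about 7 N. The last scene picture still shows it pointing along the shaker's -x. I did not measure the block's distance from the stop; I judged it home because the lever is on its end stop.
- **Strip:** I rolled it from cap_7 to cap_0. The highest contact force I read was about 20 N, at the first cap, and about 13–19 N while rolling. That is more than a light touch, and forces were only read at the end of each move, so brief peaks in between were not seen.
- **Caps:** All eight tops came out level at about z = 117.5 mm. Seven had read about 121.2 mm before rolling, so they went down about 4 mm. cap_0 had no clean reading beforehand, but it ended level with the rest.
- **Roller:** I laid it on the tray floor after feeling contact, then released it and backed the fingers out. It touched about 3 mm lower than I had calculated, so it had probably shifted slightly in the fingers. The last picture shows it lying flat, well clear of the forceps.
- **Bystanders:** The forceps and needle box look undisturbed in the last picture. I did not re-measure them, and I did not look at the lamp and the pink dish again after the grasp.
- **Slip on the way:** One turn with the roller came up short because of the per-move limits, so I corrected it in the air before going near the strip.

The simulated time was about 29 s of the 69 s allowed.

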